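# Key a grating disc onto its pins and press it home

### The arm

A 7-joint arm with a two-finger parallel gripper is mounted at the origin on a cart in front of the work surface, level with it; the furniture and walls round the work are solid. World frame = base frame: x ahead of the robot, y to its left, z up, the work surface at z = 0. Lengths are in mm, angles in rad, forces in N, time in s.
With the tool pointing down it reaches from about 400 to 850 mm from the base axis. Payload 10.4 kg.
Tool frame: the origin (TCP) lies at the very end of the fingers, on their centre line; the grasp point (between the pads) lies 19 mm behind it; x points along the fingers, z is the direction in which the jaws open and shut, and the axes are right-handed (so a half turn about x gives the same grasp; the last joint's range is limited). The gripper opens to 87 mm and grips with 3 to 60 N. Pads are 19 mm wide; open, the fingers measure 117 mm over their backs; the gripper's body (75 mm by 190 mm) begins 51 mm behind the grasp point.
Start: joints at [-1.163, 0.332, -0.065, 1.46, 0.022, 1.35, -0.088], TCP at [260.989, 567.923, 222.576] pointing down, gripper open.
Joint ranges: [-2.6, 2.6], [-0.5, 2.12], [-1.47, 1.34], [0.16, 2.42], [-1.27, 4.41], [0.06, 2.06], [-2.6, 2.6]. Speed limits (rad/s): [2.22, 2.22, 2.79, 2.79, 3.14, 3.14, 3.14].

### API

Orientations are given as a unit quaternion [x, y, z, w].
In Python, from workcell import status, cams, ticket gives the robot as it stands.
- The arm moves only by the tool step_arm, never from a script. Its argument "plan" is a list that holds one entry, the list of rows, each a list of 5 numbers: the shift along the tool's x, y, z in cm, then the turn about the tool's x in rad, then the opening in per cent of the stroke, from 0 (shut) to 100 (fully open). In form: [[[dx, dy, dz, spin, fingers], ...]]. A call has 1 to 8 rows; each row is the pose to reach, as a shift and turn from the pose measured when the call began, along the tool's axes at that moment; what a row does not reach only later rows make up. A row lasts 1/10 s, in which the tool goes at most 50 mm and 8.59 degrees, less where a joint would pass 70% of its speed; a pose out of reach is approached as far as the arm can. A call with a gripper value outside its range is refused whole. The fingers move at their own pace and stop on an object; the grip force is fixed at half the most. Time passes only in rows, so rows that repeat a pose let the fingers close. It gives the time, the measured TCP pose, the force and the opening at its end, in the units of the state.
- status.get_state(): the state, without advancing time (a new reading comes with each control period).
- cams.snapshot(name): name is "scene" or "top"; returns a dict with "image" (480x640x3 uint8, blue, green, red), "range_z" (480x640 float32, mm along the optical axis (not along the pixel's ray), 0 where there is no reading), "fx", "fy", "cx", "cy" (pixels), "world_to_cam" (4x4, takes a point from world to camera coordinates). Camera axes: x right, y up, looking along -z (the intrinsics and any distortion apply to the point x, -y, -z); pixel columns grow to the right and rows downward; lengths in mm; the calibration is good to about 2 mm. A picture is of the moment at which its call begins.
- ticket.close_job(): hands the job in, once; it reports no verdict.
The state is a dict: "time_s": time; "joint_pos": joint angles; "qd": joint speeds; "joint_efforts": joint torques, N m; "tool_pos": TCP position; "tool_rot": TCP orientation; "force": force on the tool from outside, world axes, zero at the start; "torque": the same for the moment, N m; "opening": finger opening in mm.
Only numpy, scipy, OpenCV 4.12 (cv2) and the standard library are available. Lean on these libraries where they do the work, as an engineer would, in place of code of your own. Each camera call takes 0.05 s, during which the arm holds its last target.

### The job

The grating disc lies loose on top of the three locating pins of the vegetable grater. With a fingertip against its upright tab, push the disc round until its notches meet the pins and it drops over them (the tab then points at the orange pin), then press on its hub until the disc is fully home, flat on the grater's rim. Do not pinch the tab between the fingers, do not lift the disc, leave the two spice jars and the tin beside the grater where they stand, and finish clear of everything.

Things in the scene. Friction and masses are not known exactly. Their poses are not given: they have to be found in the camera images.
- grater_base: Vegetable grater, fixed: white square foot 180 x 180 x 45 mm with a grey drawer front on its -x side, under a grey drum of radius 83 mm whose flat rim (the seat) is 75 mm above the worktop. Origin: centre of the underside, on the drum's axis, z up. Three 8 mm pins stand 12 mm above the seat, 68 mm from the axis: an orange one at -x, steel ones 100 and 220 degrees anticlockwise of it.
- disc: Loose aluminium grating disc, diameter 152, plate 6 mm, 0.2 to 0.35 kg. Origin on its axis at the plate's underside, z up; -x runs along the tab to the main notch. Three rim notches 12 mm wide match the pins. It fits only with its axes parallel to the grater's (0.03 rad). At first it lies on the pin tops (underside 87 mm up), 0.55 to 1.4 rad anticlockwise from above of its fit: turn it clockwise.
- tab (a point): Centre of the upright finger tab on the disc, 47 mm from the axis and 20 mm above the disc's underside: a black block with an orange stripe on top, 24 mm along the radius (35 to 59 mm from the axis), 12 mm thick, 28 mm tall; its top is 34 mm above the underside of the disc.
- hub_top (a point): Centre of the flat top, 40 mm across, of the black low conical hub in the middle of the disc, 18 mm above the disc's underside: press here.
- orange_pin (a point): Tip of the orange pin, 68 mm from the grater's axis and 87 mm above the worktop; the tab points at it when the disc fits.
- seat (a point): Point on the grater's axis at seat height, 75 mm. A hidden centre post keeps the disc within about 1 mm of it. Once its notches meet the pins the disc drops by itself 6 mm, onto a stiff hidden rubber sleeve (underside 81 mm up, pins engaged). The sleeve gives way when the hub is pressed with about 5 to 7 N and stays down; fully home the disc's underside is at 75 mm.
- tab_left: Half of the tab, 6 mm thick, on the disc's -y side; its origin is the disc's origin. Only used to detect pinching.
- tab_right: Half of the tab, 6 mm thick, on the disc's +y side; its origin is the disc's origin. Pushing clockwise presses on the outer face of the half that lies anticlockwise of the other. Only used to detect pinching.
- jar_white: Bystander beside the grater: loose spice jar with a brown lid and a pale label, 44 mm across, 96 mm tall; origin at the centre of its underside.
- jar_green: Bystander beside the grater: loose spice jar with a black lid and a green label, 44 mm across, 96 mm tall; origin at the centre of its underside.
- tin: Bystander beside the grater: loose small green and yellow tin, 75 mm across, 58 mm tall; origin at the centre of its underside.

How it is judged:
By the outcome, as a careful person would: the job done as asked, in the order asked, and still so for the second after the job is handed in, with the robot touching nothing.
It also fails if it takes over 48 s, if anything falls off the work surface, if the arm or the gripper's body presses on something with over 40 N, if the wrist force passes 120 N, or if a joint passes its speed limit or range.

## Working session

There is one attempt and no reset: what is moved stays moved. The work goes in short steps, Python scripts to look and compute and a tool call to move; the robot and the scene stay as the last step left them, time stands still between calls to the robot, and variables do not carry over. Pictures are saved under pics/ and viewed, and the job is handed in when it is done.

Besides the shell and the picture viewer there is one more tool, called as name(argument=value, ...), one argument or row to a line, values as JSON. step_arm: Moves the arm, as the interface text tells. Its arguments: {"type":"object","properties":{"plan":{"type":"array","items":{"type":"array","items":{"type":"array","items":{"type":"number"}}}}},"required":["plan"]}

```bash
mkdir -p pics; ls
python3 - <<'E'
from workcell import status,cams
import cv2,numpy as np
s=status.get_state();print(s)
for n in("scene","top"):
    d=cams.snapshot(n);cv2.imwrite(f"pics/{n}0.png",d["image"]);print(n,d["fx"],d["fy"],d["cx"],d["cy"],np.round(d["world_to_cam"],3).tolist(),[k for k in d])
E
```

```text
pics
{'time_s': 0.0, 'joint_pos': array([-1.16261892,  0.33286473, -0.06470427,  1.46094146,  0.02159534,
        1.34992811, -0.08848981]), 'qd': array([ 0.00019091,  0.00058979,  0.00041592, -0.00141453,  0.00049978,
       -0.00164567,  0.00103294]), 'joint_efforts': array([-9.44701128e-06, -6.23264480e+01,  2.45647912e-02, -3.89886975e+01,
       -6.13251259e-02,  3.99833685e-02,  1.41831092e-04]), 'tool_pos': array([260.82200952, 567.53775628, 221.75835666]), 'tool_rot': array([-0.38188753,  0.59572173,  0.38129885,  0.59488547]), 'force': array([ 0.4516792 , -1.06947728, -0.27258829]), 'torque': array([ 0.03584592,  0.04652817, -0.01945529]), 'opening': 87.26829360623886}
scene 500.84047543775444 500.84047543775444 311.7541715073861 234.97915301306534 [[0.837, -0.547, 0.019, -554.974], [0.4, 0.636, 0.66, -223.617], [-0.373, -0.545, 0.751, -978.562], [0.0, 0.0, 0.0, 1.0]] ['image', 'range_z', 'fx', 'fy', 'cx', 'cy', 'world_to_cam']
top 554.952856484964 554.952856484964 325.7596184031822 253.55151916944268 [[-0.009, -1.0, -0.004, -118.465], [0.994, -0.009, 0.109, -578.326], [-0.109, -0.003, 0.994, -1099.897], [0.0, 0.0, 0.0, 1.0]] ['image', 'range_z', 'fx', 'fy', 'cx', 'cy', 'world_to_cam']
```

View pics/scene0.png

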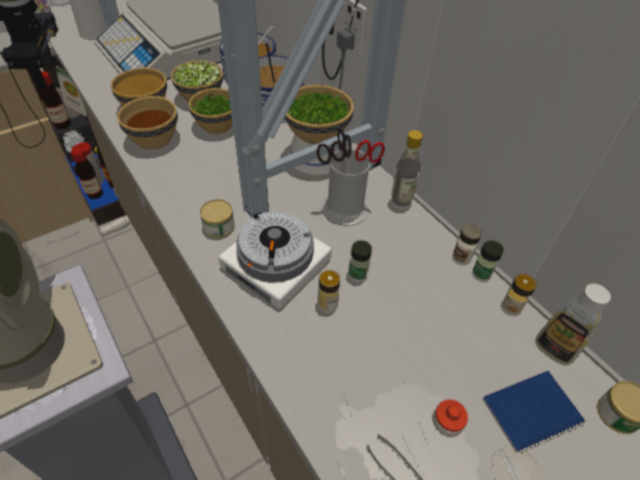

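View pics/top0.png

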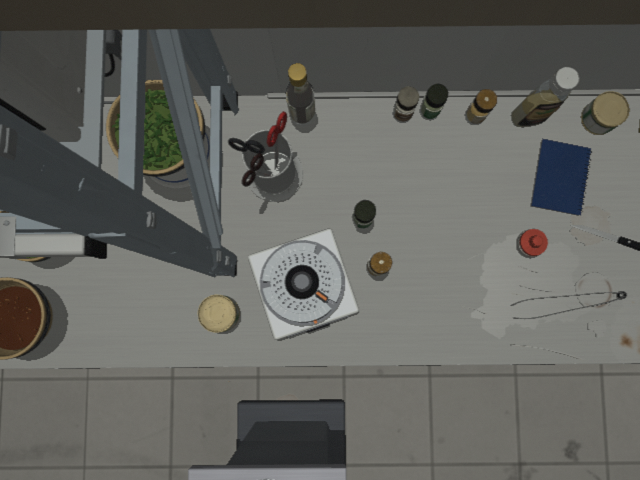

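```bash
cat > h.py <<'E'
import numpy as np,cv2
from workcell import status,cams
def ray(d,u,v):
    M=np.array(d["world_to_cam"]);R=M[:3,:3];t=M[:3,3]
    c=-R.T@t; r=R.T@np.array([(u-d["cx"])/d["fx"],-(v-d["cy"])/d["fy"],-1.]); return c,r
def onz(d,u,v,z):
    c,r=ray(d,u,v);return c+r*(z-c[2])/r[2]
def proj(d,p):
    M=np.array(d["world_to_cam"]);q=M[:3,:3]@np.array(p,float)+M[:3,3]
    return d["cx"]+d["fx"]*q[0]/-q[2], d["cy"]+d["fy"]*-q[1]/-q[2]
def crop(d,u,v,w,h,s,fn):
    im=d["image"][v-h//2:v+h//2,u-w//2:u+w//2];cv2.imwrite(fn,cv2.resize(im,None,fx=s,fy=s,interpolation=cv2.INTER_CUBIC))
E
python3 - <<'E'
from h import *
t=cams.snapshot("top");crop(t,300,280,200,150,4,"pics/t1.png")
s=cams.snapshot("scene");crop(s,275,250,200,150,4,"pics/s1.png")
np.savez("/tmp/t",**t);np.savez("/tmp/s",**s)
E
```

```text
(no output)
```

View pics/t1.png

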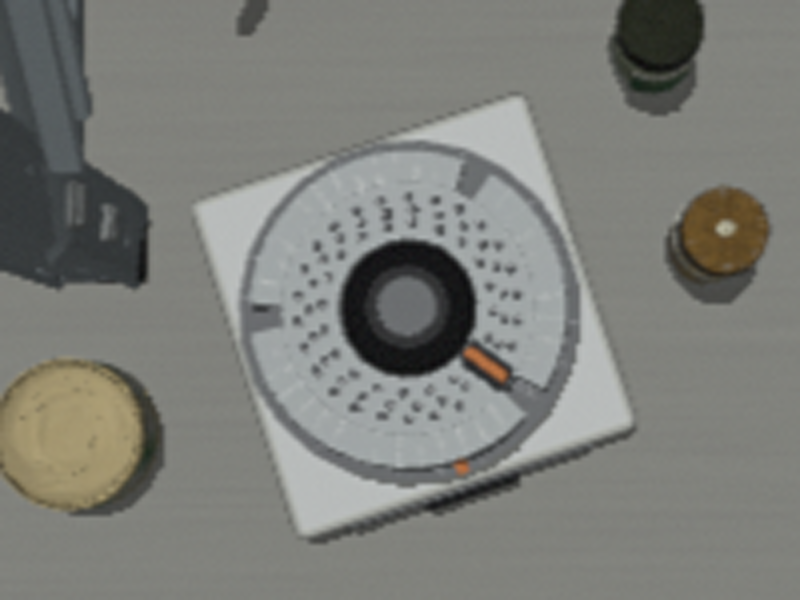

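View pics/s1.png

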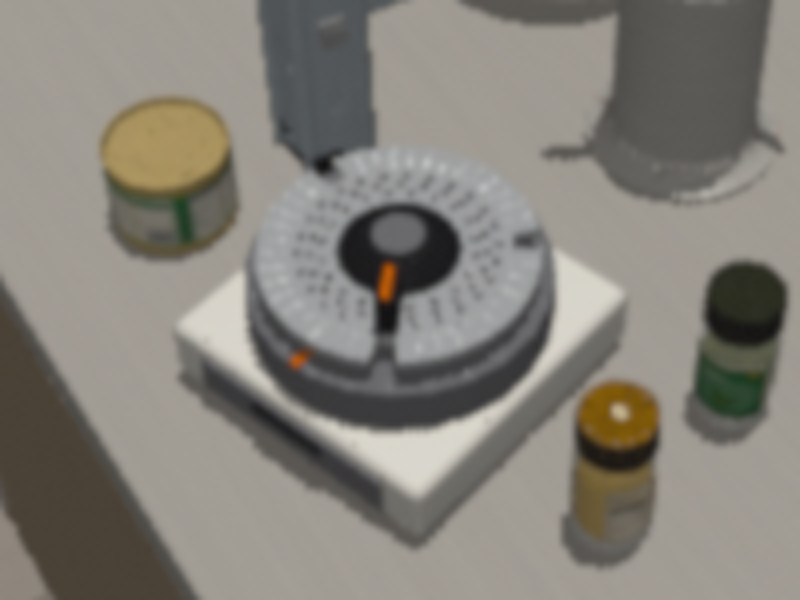

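Run:
```python
from h import *
t=dict(np.load("/tmp/t.npz"));s=dict(np.load("/tmp/s.npz"))
T=lambda u,v:(200+u/4-.375,205+v/4-.375)
S=lambda u,v:(175+u/4-.375,175+v/4-.375)
cs=[onz(t,*T(*p),45) for p in[(195,206),(523,95),(634,428),(303,539)]]
print("foot",np.round(cs),np.mean(cs,0))
e=[cs[i]-cs[(i+1)%4] for i in range(4)];print([np.degrees(np.arctan2(a[1],a[0])) for a in e])
for n,d,f,hub,pin,tabs in(("top",t,T,(407,306),None,None),("scene",s,S,(399,232),None,None)):
    im=d["image"];hsv=cv2.cvtColor(im,cv2.COLOR_BGR2HSV);m=cv2.inRange(hsv,(5,150,100),(18,255,255))
    u,v=f(*hub);h=onz(d,u,v,105);print(n,"hub",h)
    k,l,st,c=cv2.connectedComponentsWithStats(m)
    for i in range(1,k):
        if st[i,4]>3 and np.hypot(*(c[i]-[u,v]))<50:
            for z in(87,121):
                p=onz(d,*c[i],z);q=p-h;print(st[i,4],c[i],z,p,"r",np.hypot(q[0],q[1]),"ang",np.degrees(np.arctan2(q[1],q[0])))
# scene range around: jars and tin, depth points
def pts(d):
    v,u=np.mgrid[0:480,0:640];z=d["range_z"];M=d["world_to_cam"]
    c=np.stack([(u-d["cx"])/d["fx"]*z,-(v-d["cy"])/d["fy"]*z,-z],-1);P=(c-M[:3,3])@M[:3,:3];P[z==0]=np.nan;return P
P=pts(t)
for n,p in(("tin",(218,314)),("brown",(380,263)),("green",(365,211)),("post",(225,262)),("hub",(302,281)),("beam",(190,130)),("cup",(270,165)),("tab",(321,296))):print(n,P[p[1],p[0]])
# anything within 300mm of grater center above z 110
```

```text
foot [[ 572.   32.   45.]
 [ 627. -133.   45.]
 [ 459. -187.   45.]
 [ 406.  -22.   45.]] [515.85137265 -77.69414497  45.        ]
[np.float64(108.34870285177463), np.float64(17.697087242538604), np.float64(-72.08855361933843), np.float64(-161.83176805807875)]
top hub [517.05048683 -77.21858589 105.        ]
24 [321.33333333 295.58333333] 87 [ 489.9858329  -114.60605966   87.        ] r 46.15537549979404 ang -125.90063999672587
24 [321.33333333 295.58333333] 121 [ 488.85009098 -115.00823557  121.        ] r 47.15209379325682 ang -126.73201325442882
scene hub [517.58799105 -75.42801442 105.        ]
31 [271.35483871 244.80645161] 87 [502.43008464 -87.46675491  87.        ] r 19.35699871907408 ang -141.54262949812733
31 [271.35483871 244.80645161] 121 [ 489.2241283  -113.06618819  121.        ] r 47.12898083912603 ang -127.00142187727714
12 [249.33333333 264.33333333] 87 [ 438.59752366 -108.57708337   87.        ] r 85.66419737674974 ang -157.23419929232816
12 [249.33333333 264.33333333] 121 [ 428.08402066 -133.28608434  121.        ] r 106.57634339736086 ang -147.12015208481813
tin [456.59902442  89.38859352  57.97547878]
brown [ 551.09058321 -227.74709767   94.91617751]
green [ 652.82035587 -200.73506346   93.53201325]
post [552.52706486  63.64044856 128.43925173]
hub [517.21138469 -78.45466005 106.09149341]
beam [694.96345694  50.84772205 453.66566219]
cup [768.41570541  -7.53830369  12.17333138]
tab [ 488.12675929 -114.36518434  119.63980582]
```

Run:
```python
from h import *
from scipy.spatial.transform import Rotation as R
st=status.get_state();print(np.round(R.from_quat(st["tool_rot"]).as_matrix(),3))
def pts(d):
    v,u=np.mgrid[0:480,0:640];z=d["range_z"];M=d["world_to_cam"]
    c=np.stack([(u-d["cx"])/d["fx"]*z,-(v-d["cy"])/d["fy"]*z,-z],-1);P=((c-M[:3,3])@M[:3,:3])[z>0];return P
P=np.vstack([pts(dict(np.load(f"/tmp/{a}.npz"))) for a in "ts"])
np.save("/tmp/P",P)
# grid: min x of pts with z>140 per y bin and z bin
for z0,z1 in((120,250),(250,400),(400,600),(600,900),(900,1300)):
    print(z0,z1)
    for y in range(-300,800,50):
        q=P[(P[:,1]>=y)&(P[:,1]<y+50)&(P[:,2]>z0)&(P[:,2]<z1)&(P[:,0]>-100)]
        if len(q)>3: print("  y",y,len(q),"x",np.round(np.percentile(q[:,0],[1,10,90,99])),"zmin",q[:,2].min().round())
```

```text
[[-0.    -0.909  0.418]
 [-0.001  0.418  0.909]
 [-1.    -0.    -0.001]]
120 250
  y -300 2001 x [928. 929. 932. 933.] zmin 120.0
  y -250 1911 x [928. 929. 932. 933.] zmin 120.0
  y -200 1853 x [927. 929. 932. 933.] zmin 120.0
  y -150 1875 x [485. 929. 932. 933.] zmin 120.0
  y -100 4979 x [ -2.  26. 931. 933.] zmin 120.0
  y -50 4073 x [ 51.  59. 931. 933.] zmin 120.0
  y 0 3455 x [ 72.  81. 931. 933.] zmin 120.0
  y 50 5864 x [535. 542. 928. 932.] zmin 120.0
  y 100 2215 x [534. 537. 894. 925.] zmin 120.0
  y 150 3463 x [713. 725. 930. 932.] zmin 120.0
  y 200 2151 x [716. 749. 931. 933.] zmin 120.0
  y 250 1550 x [754. 784. 931. 932.] zmin 120.0
  y 300 499 x [899. 902. 932. 933.] zmin 121.0
  y 350 230 x [750. 765. 932. 933.] zmin 120.0
  y 400 31 x [926. 928. 932. 933.] zmin 120.0
  y 450 198 x [829. 884. 932. 933.] zmin 120.0
  y 500 564 x [228. 238. 932. 933.] zmin 120.0
  y 550 364 x [896. 928. 932. 934.] zmin 120.0
  y 600 420 x [270. 281. 932. 933.] zmin 120.0
  y 650 220 x [896. 928. 932. 933.] zmin 120.0
  y 700 460 x [622. 646. 931. 933.] zmin 120.0
  y 750 476 x [620.
[... 1458 characters left out ...]
59.] zmin 400.0
  y 200 87 x [515. 516. 560. 564.] zmin 574.0
  y 500 228 x [230. 236. 276. 286.] zmin 400.0
  y 550 34 x [226. 227. 288. 292.] zmin 400.0
600 900
  y 50 10136 x [536. 537. 572. 580.] zmin 600.0
  y 100 9434 x [524. 536. 702. 734.] zmin 600.0
  y 150 607 x [516. 520. 550. 556.] zmin 600.0
  y 200 141 x [516. 522. 552. 555.] zmin 600.0
900 1300
  y -300 1019 x [588. 588. 589. 589.] zmin 907.0
  y -250 2793 x [588. 588. 589. 589.] zmin 906.0
  y -200 2940 x [588. 588. 589. 589.] zmin 906.0
  y -150 3069 x [588. 588. 589. 589.] zmin 906.0
  y -100 3198 x [588. 588. 589. 589.] zmin 906.0
  y -50 3347 x [588. 588. 589. 589.] zmin 906.0
  y 0 1277 x [588. 588. 589. 589.] zmin 907.0
```

step_arm(
  plan=[
    [[-4,-30,-32.2,0.9,0],[-4,-30,-32.2,0.9,0],[-4,-30,-32.2,0.9,0],[-4,-30,-32.2,0.9,0],[-4,-30,-32.2,0.9,0],[-4,-30,-32.2,0.9,0],[-4,-30,-32.2,0.9,0],[-4,-30,-32.2,0.9,0]],
  ],
)

```text
time_s: 1.0
tool_pos: [386.1, 187.6, 258.8]
tool_rot: [-0.085, 0.702, 0.084, 0.702]
force: [1.2, 1.1, -0.4]
opening: 30.8
```

```bash
cat >> h.py <<'E'
from scipy.spatial.transform import Rotation as Ro
C=np.array([517,-77.]); 
def go(p,zang=None):
    s=status.get_state();R=Ro.from_quat(s["tool_rot"]).as_matrix();d=R.T@(np.array(p)-s["tool_pos"])/10
    a=np.degrees(np.arctan2(R[1,2],R[0,2])); sp=0 if zang is None else -np.radians((zang-a+180)%360-180)
    print(np.round(d,2),"spin",round(sp,3),"zang",round(a,1),np.round(s["tool_pos"],1),np.round(s["force"],1),round(s["opening"],1))
def tabp(ang,r,off):  # ang deg of tab, r radius, off ccw
    a=np.radians(ang);return C+r*np.array([np.cos(a),np.sin(a)])+off*np.array([-np.sin(a),np.cos(a)])
E
python3 -c "
from h import *
go((430,-90,240),-36.8);print(tabp(-126.8,50,31));print(status.get_state()['joint_pos'])"
```

```text
[  1.88 -28.01  -2.32] spin 0.882 zang 13.7 [386.1 187.6 258.8] [ 1.2  1.1 -0.4] 30.8
[ 511.87149257 -135.6063001 ]
[-0.8457034  -0.1427707   0.2606762   1.89510268  0.03738563  1.38487069
 -0.35476407]
```

step_arm(
  plan=[
    [[1.9,-28,-2.3,0.88,0],[1.9,-28,-2.3,0.88,0],[1.9,-28,-2.3,0.88,0],[1.9,-28,-2.3,0.88,0],[1.9,-28,-2.3,0.88,0],[1.9,-28,-2.3,0.88,0],[1.9,-28,-2.3,0.88,0],[1.9,-28,-2.3,0.88,0]],
  ],
)

```text
time_s: 1.8
tool_pos: [430.0, -90.2, 239.7]
tool_rot: [0.223, 0.671, -0.223, 0.671]
force: [-0.9, -0.1, -0.0]
opening: 0.3
```

```bash
python3 -c "
from h import *
go((512,-136,150),-36.8);print(status.get_state()['joint_pos'])"
```

```text
[8.97 1.23 9.31] spin 0.001 zang -36.7 [430.  -90.2 239.7] [-0.9 -0.1 -0. ] 0.3
[-0.52158306 -0.1474713   0.57557899  1.91864604  0.0820214   1.34814114
 -0.6101919 ]
```

step_arm(
  plan=[
    [[4.5,1.2,9.3,0,0],[9,1.2,9.3,0,0],[9,1.2,9.3,0,0],[9,1.2,9.3,0,0],[9,1.2,9.3,0,0],[9,1.2,9.3,0,0]],
  ],
)

```text
time_s: 2.4
tool_pos: [512.0, -135.1, 150.8]
tool_rot: [0.223, 0.671, -0.222, 0.672]
force: [0.2, -0.9, 0.6]
opening: 0.6
```

```bash
python3 -c "
from h import *
go((512,-136,105),-36.8)
t=cams.snapshot('top');crop(t,305,280,160,120,5,'pics/t2.png')
s=cams.snapshot('scene');crop(s,275,240,160,120,5,'pics/s2.png')"
```

```text
[ 4.58 -0.08  0.05] spin 0.003 zang -36.6 [ 512.  -135.1  150.8] [ 0.2 -0.9  0.6] 0.6
```

View pics/t2.png

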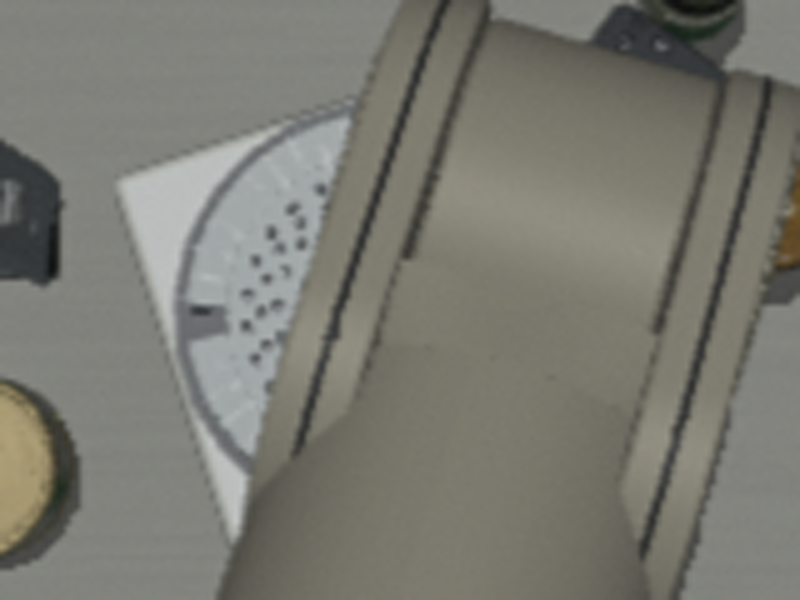

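View pics/s2.png

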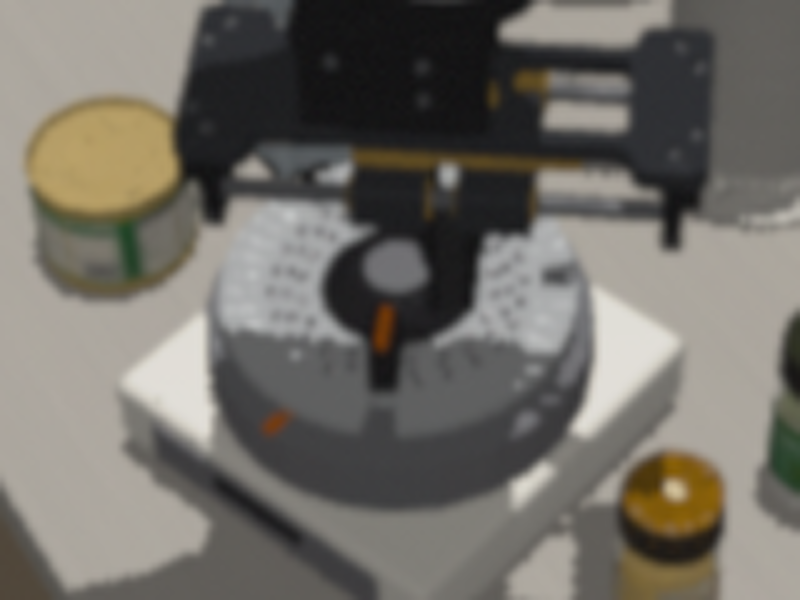

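step_arm(
  plan=[
    [[2,-0.1,0,0,0],[4,-0.1,0,0,0],[4.6,-0.1,0,0,0],[4.6,-0.1,0,0,0]],
  ],
)

```text
time_s: 2.9
tool_pos: [511.4, -135.7, 105.3]
tool_rot: [0.223, 0.671, -0.221, 0.672]
force: [-0.2, 0.2, 0.6]
opening: 0.4
```

```bash
python3 -c "
from h import *
go((512,-136,105),-36.8)
s=cams.snapshot('scene');crop(s,275,245,120,90,6,'pics/s3.png')
a=-126.8
for b in (a,a-12,a-24,a-35.2,a-37): 
  for o in (31,21,16): print(b,o,end=' ');go((*tabp(b,50,o),105),b+90)
"
```

```text
[0.03 0.01 0.07] spin 0.003 zang -36.6 [ 511.4 -135.7  105.3] [-0.2  0.2  0.6] 0.4
-126.8 31 [ 0.1   0.03 -0.02] spin 0.003 zang -36.6 [ 511.9 -136.   106. ] [ 0.7 -0.6  0.3] 0.2
-126.8 21 [ 0.1   0.03 -1.02] spin 0.003 zang -36.6 [ 511.9 -136.   106. ] [ 0.7 -0.6  0.3] 0.2
-126.8 16 [ 0.09  0.03 -1.52] spin 0.003 zang -36.6 [ 511.9 -136.   106. ] [ 0.7 -0.6  0.3] 0.2
-138.8 31 [ 0.09 -0.5  -1.13] spin 0.212 zang -36.6 [ 511.9 -136.   106. ] [ 0.7 -0.6  0.3] 0.2
-138.8 21 [ 0.09 -0.29 -2.11] spin 0.212 zang -36.6 [ 511.9 -136.   106. ] [ 0.7 -0.6  0.3] 0.2
-138.8 16 [ 0.09 -0.19 -2.6 ] spin 0.212 zang -36.6 [ 511.9 -136.   106. ] [ 0.7 -0.6  0.3] 0.2
-150.8 31 [ 0.09 -0.79 -2.33] spin 0.422 zang -36.6 [ 511.9 -136.   106. ] [ 0.7 -0.6  0.3] 0.2
-150.8 21 [ 0.09 -0.38 -3.24] spin 0.422 zang -36.6 [ 511.9 -136.   106. ] [ 0.7 -0.6  0.3] 0.2
-150.8 16 [ 0.09 -0.18 -3.69] spin 0.422 zang -36.6 [ 511.9 -136.   106. ] [ 0.7 -0.6  0.3] 0.2
-162.0 31 [ 0.09 -0.83 -3.47] spin 0.617 zang -36.6 [ 511.9 -136.   106. ] [ 0.7 -0.6  0.3] 0.2
-162.0 21 [ 0.09 -0.25 -4.29] spin 0.617 zang -36.6 [ 511.9 -136.   106. ] [ 0.7 -0.6  0.3] 0.2
-162.0 16 [ 0.09  0.03 -4.7 ] spin 0.617 zang -36.6 [ 511.9 -136.   106. ] [ 0.7 -0.6  0.3] 0.2
-163.8 31 [ 0.09 -0.82 -3.66] spin 0.649 zang -36.6 [ 511.9 -136.   106. ] [ 0.7 -0.6  0.3] 0.2
-163.8 21 [ 0.09 -0.21 -4.45] spin 0.649 zang -36.6 [ 511.9 -136.   106. ] [ 0.7 -0.6  0.3] 0.2
-163.8 16 [ 0.09  0.09 -4.85] spin 0.649 zang -36.6 [ 511.9 -136.   106. ] [ 0.7 -0.6  0.3] 0.2
```

View pics/s3.png

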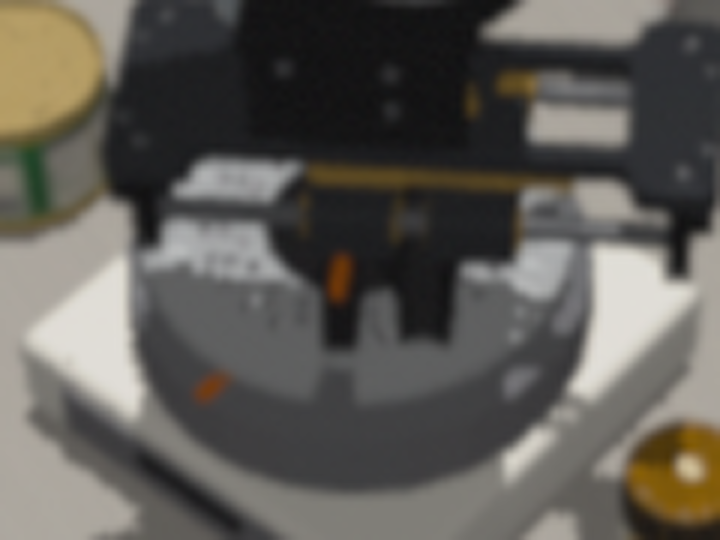

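step_arm(
  plan=[
    [[0.1,0,-0.8,0,0],[0.1,0,-1.2,0,0],[0.1,0,-1.5,0,0],[0.1,-0.03,-1.75,0.04,0],[0.1,-0.07,-2.0,0.08,0],[0.1,-0.11,-2.2,0.12,0],[0.1,-0.15,-2.4,0.165,0],[0.1,-0.19,-2.6,0.21,0]],
  ],
)

```text
time_s: 3.75
tool_pos: [490.5, -122.2, 105.6]
tool_rot: [0.293, 0.643, -0.291, 0.645]
force: [1.7, -1.6, 0.2]
opening: 0.2
```

```bash
cat > look.py <<'E'
from h import *
import sys
s=cams.snapshot('scene');crop(s,270,245,120,90,6,f'pics/{sys.argv[1]}.png')
hsv=cv2.cvtColor(s["image"],cv2.COLOR_BGR2HSV);m=cv2.inRange(hsv,(5,150,60),(18,255,255))
k,l,st,c=cv2.connectedComponentsWithStats(m)
for i in range(1,k):
    if st[i,4]>3 and abs(c[i]-[270,250]).max()<40:
        for z in (121,115,109):
            p=onz(s,*c[i],z)[:2]-C-[0.3,.8];print(st[i,4],c[i].round(1),z,"r",round(np.hypot(*p),1),"ang",round(np.degrees(np.arctan2(p[1],p[0])),1))
E
python3 look.py s4; python3 -c "
from h import *
for b in (-138.8,-144,-149,-154,-159,-162,-163.5,-165): print(b,end=' ');go((*tabp(b,50,16),105),b+90)"
```

```text
10 [265.1 247.1] 121 r 54.7 ang -139.7
10 [265.1 247.1] 115 r 50.1 ang -142.0
10 [265.1 247.1] 109 r 45.6 ang -144.7
8 [249.8 264.1] 121 r 105.1 ang -147.1
8 [249.8 264.1] 115 r 101.2 ang -148.6
8 [249.8 264.1] 109 r 97.4 ang -150.2
-138.8 [ 0.05 -0.01 -0.02] spin -0.002 zang -48.9 [ 490.1 -122.   105.5] [ 0.  -0.9  0.2] 0.4
-144 [ 0.05 -0.14 -0.48] spin 0.088 zang -48.9 [ 490.1 -122.   105.5] [ 0.  -0.9  0.2] 0.4
-149 [ 0.05 -0.22 -0.93] spin 0.176 zang -48.9 [ 490.1 -122.   105.5] [ 0.  -0.9  0.2] 0.4
-154 [ 0.05 -0.26 -1.38] spin 0.263 zang -48.9 [ 490.1 -122.   105.5] [ 0.  -0.9  0.2] 0.4
-159 [ 0.05 -0.26 -1.84] spin 0.35 zang -48.9 [ 490.1 -122.   105.5] [ 0.  -0.9  0.2] 0.4
-162 [ 0.05 -0.25 -2.12] spin 0.402 zang -48.9 [ 490.1 -122.   105.5] [ 0.  -0.9  0.2] 0.4
-163.5 [ 0.05 -0.23 -2.25] spin 0.429 zang -48.9 [ 490.1 -122.   105.5] [ 0.  -0.9  0.2] 0.4
-165 [ 0.05 -0.21 -2.39] spin 0.455 zang -48.9 [ 490.1 -122.   105.5] [ 0.  -0.9  0.2] 0.4
```

View pics/s4.png

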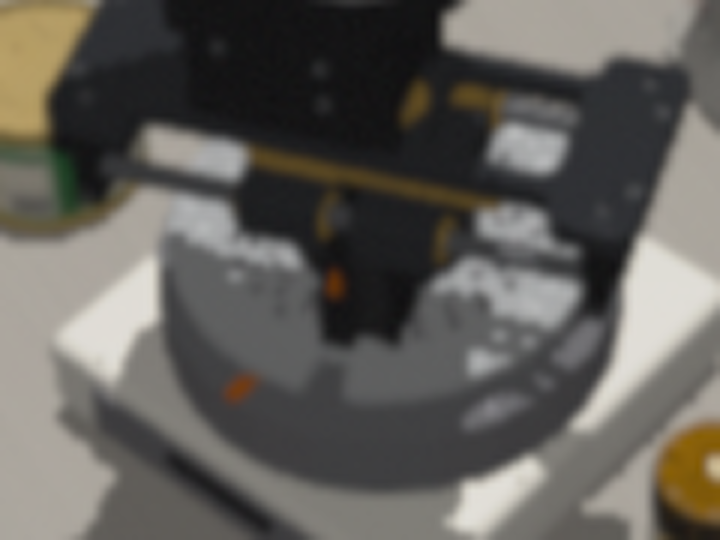

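step_arm(
  plan=[
    [[0.05,-0.07,-0.24,0.04,0],[0.05,-0.14,-0.48,0.09,0],[0.05,-0.18,-0.7,0.13,0],[0.05,-0.22,-0.93,0.18,0],[0.05,-0.24,-1.15,0.22,0],[0.05,-0.26,-1.38,0.26,0],[0.05,-0.26,-1.6,0.31,0],[0.05,-0.26,-1.7,0.33,0]],
  ],
)

```text
time_s: 4.6
tool_pos: [478.2, -112.5, 106.2]
tool_rot: [0.397, 0.584, -0.394, 0.589]
force: [2.0, -6.0, 5.9]
opening: 0.1
```

```bash
python3 look.py s5; python3 -c "
from h import *
for b in (-157,-159,-160,-161,-162,-163.5,-165,-167): print(b,end=' ');go((*tabp(b,50,16),105),b+90)"
```

```text
4 [257.2 245. ] 121 r 56.8 ang -157.0
4 [257.2 245. ] 115 r 53.1 ang -160.7
4 [257.2 245. ] 109 r 49.7 ang -164.9
8 [249.8 264.1] 121 r 105.1 ang -147.1
8 [249.8 264.1] 115 r 101.2 ang -148.6
8 [249.8 264.1] 109 r 97.4 ang -150.2
-157 [ 0.11 -0.04 -0.13] spin -0.017 zang -68.0 [ 478.  -112.3  106.2] [ 2.2 -5.2  4.5] 0.6
-159 [ 0.11 -0.09 -0.3 ] spin 0.018 zang -68.0 [ 478.  -112.3  106.2] [ 2.2 -5.2  4.5] 0.6
-160 [ 0.11 -0.12 -0.39] spin 0.035 zang -68.0 [ 478.  -112.3  106.2] [ 2.2 -5.2  4.5] 0.6
-161 [ 0.11 -0.14 -0.48] spin 0.053 zang -68.0 [ 478.  -112.3  106.2] [ 2.2 -5.2  4.5] 0.6
-162 [ 0.11 -0.16 -0.57] spin 0.07 zang -68.0 [ 478.  -112.3  106.2] [ 2.2 -5.2  4.5] 0.6
-163.5 [ 0.11 -0.2  -0.7 ] spin 0.096 zang -68.0 [ 478.  -112.3  106.2] [ 2.2 -5.2  4.5] 0.6
-165 [ 0.11 -0.22 -0.83] spin 0.123 zang -68.0 [ 478.  -112.3  106.2] [ 2.2 -5.2  4.5] 0.6
-167 [ 0.11 -0.25 -1.02] spin 0.157 zang -68.0 [ 478.  -112.3  106.2] [ 2.2 -5.2  4.5] 0.6
```

View pics/s5.png

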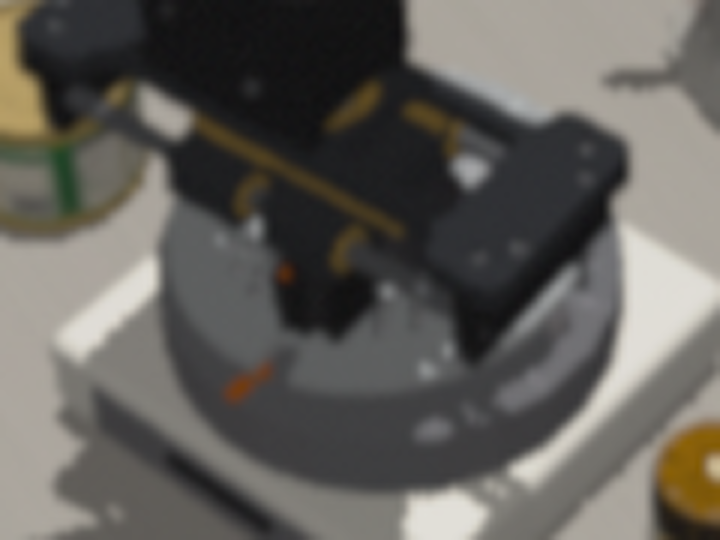

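step_arm(
  plan=[
    [[0,-0.04,-0.15,0,0],[0,-0.08,-0.25,0.02,0],[0,-0.1,-0.35,0.03,0]],
  ],
)

```text
time_s: 4.95
tool_pos: [476.0, -109.9, 106.5]
tool_rot: [0.406, 0.577, -0.403, 0.583]
force: [0.7, -4.7, 4.8]
opening: 0.4
```

```bash
python3 look.py s6; python3 -c "
from h import *
for b in (-157,-159,-160,-161,-162,-163.5,-165,-167): print(b,end=' ');go((*tabp(b,50,16),105),b+90)"
```

```text
4 [255.5 244.5] 121 r 57.9 ang -160.7
4 [255.5 244.5] 115 r 54.5 ang -164.5
4 [255.5 244.5] 109 r 51.3 ang -168.9
16 [251.1 262.8] 121 r 101.1 ang -146.7
16 [251.1 262.8] 115 r 97.1 ang -148.3
16 [251.1 262.8] 109 r 93.3 ang -150.0
-157 [0.15 0.07 0.19] spin -0.049 zang -69.8 [ 475.9 -109.7  106.4] [ 0.9 -4.5  3.8] 0.3
-159 [0.14 0.01 0.02] spin -0.014 zang -69.8 [ 475.9 -109.7  106.4] [ 0.9 -4.5  3.8] 0.3
-160 [ 0.14 -0.02 -0.07] spin 0.004 zang -69.8 [ 475.9 -109.7  106.4] [ 0.9 -4.5  3.8] 0.3
-161 [ 0.14 -0.05 -0.15] spin 0.021 zang -69.8 [ 475.9 -109.7  106.4] [ 0.9 -4.5  3.8] 0.3
-162 [ 0.14 -0.07 -0.24] spin 0.039 zang -69.8 [ 475.9 -109.7  106.4] [ 0.9 -4.5  3.8] 0.3
-163.5 [ 0.14 -0.11 -0.38] spin 0.065 zang -69.8 [ 475.9 -109.7  106.4] [ 0.9 -4.5  3.8] 0.3
-165 [ 0.14 -0.14 -0.51] spin 0.091 zang -69.8 [ 475.9 -109.7  106.4] [ 0.9 -4.5  3.8] 0.3
-167 [ 0.14 -0.17 -0.69] spin 0.126 zang -69.8 [ 475.9 -109.7  106.4] [ 0.9 -4.5  3.8] 0.3
```

View pics/s6.png

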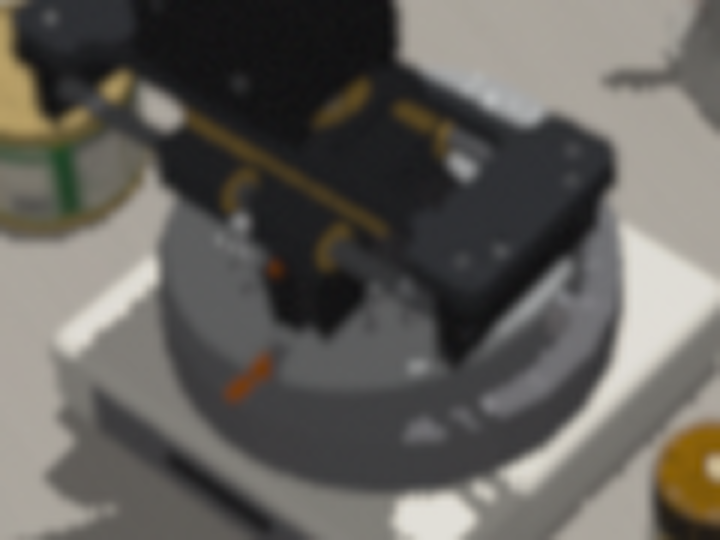

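step_arm(
  plan=[
    [[0,-0.02,-0.07,0,0],[0,-0.04,-0.15,0.02,0],[0,-0.06,-0.2,0.03,0],[0,-0.06,-0.25,0.04,0]],
  ],
)

```text
time_s: 5.4
tool_pos: [474.3, -107.6, 106.4]
tool_rot: [0.418, 0.569, -0.415, 0.574]
force: [-0.4, -4.4, 4.0]
opening: 0.6
```

```bash
python3 look.py s7; python3 -c "
from h import *
for b in (-161,-162,-163.5,-165,-167): print(b,end=' ');go((*tabp(b,50,16),105),b+90)"
```

```text
6 [253.8 244.2] 121 r 59.4 ang -163.8
6 [253.8 244.2] 115 r 56.2 ang -167.7
6 [253.8 244.2] 109 r 53.3 ang -172.2
18 [251.4 262.3] 121 r 99.8 ang -146.7
18 [251.4 262.3] 115 r 95.8 ang -148.3
18 [251.4 262.3] 109 r 91.9 ang -150.0
-161 [0.13 0.04 0.11] spin -0.02 zang -72.2 [ 474.2 -107.5  106.3] [-1.  -3.9  3.2] 0.5
-162 [0.13 0.01 0.02] spin -0.003 zang -72.2 [ 474.2 -107.5  106.3] [-1.  -3.9  3.2] 0.5
-163.5 [ 0.13 -0.03 -0.11] spin 0.023 zang -72.2 [ 474.2 -107.5  106.3] [-1.  -3.9  3.2] 0.5
-165 [ 0.13 -0.07 -0.24] spin 0.05 zang -72.2 [ 474.2 -107.5  106.3] [-1.  -3.9  3.2] 0.5
-167 [ 0.13 -0.11 -0.42] spin 0.084 zang -72.2 [ 474.2 -107.5  106.3] [-1.  -3.9  3.2] 0.5
```

View pics/s7.png

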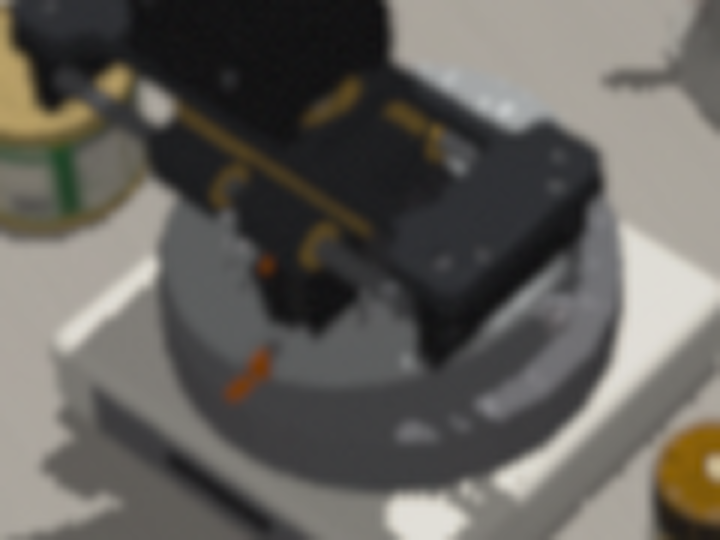

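step_arm(
  plan=[
    [[0,-0.02,-0.05,0.01,0],[0,-0.03,-0.1,0.02,0],[0,-0.04,-0.15,0.03,0],[0,-0.04,-0.15,0.03,0]],
  ],
)

```text
time_s: 5.85
tool_pos: [473.1, -105.4, 106.0]
tool_rot: [0.426, 0.563, -0.423, 0.567]
force: [-0.2, -0.9, 0.7]
opening: 0.4
```

```bash
python3 look.py s8; python3 -c "
from h import *
for b in (-162,-163.5,-165,-167): print(b,end=' ');go((*tabp(b,50,16),105),b+90)"
```

```text
7 [253. 244.] 121 r 60.2 ang -165.2
7 [253. 244.] 115 r 57.1 ang -169.3
7 [253. 244.] 109 r 54.4 ang -173.7
17 [251.1 261.9] 121 r 99.2 ang -147.3
17 [251.1 261.9] 115 r 95.2 ang -148.9
17 [251.1 261.9] 109 r 91.4 ang -150.7
-162 [0.11 0.05 0.25] spin -0.032 zang -73.8 [ 473.2 -105.4  106.1] [ 0.1 -0.3 -0.5] 0.5
-163.5 [0.11 0.   0.12] spin -0.006 zang -73.8 [ 473.2 -105.4  106.1] [ 0.1 -0.3 -0.5] 0.5
-165 [ 0.11 -0.04 -0.01] spin 0.02 zang -73.8 [ 473.2 -105.4  106.1] [ 0.1 -0.3 -0.5] 0.5
-167 [ 0.11 -0.09 -0.19] spin 0.055 zang -73.8 [ 473.2 -105.4  106.1] [ 0.1 -0.3 -0.5] 0.5
```

View pics/s8.png

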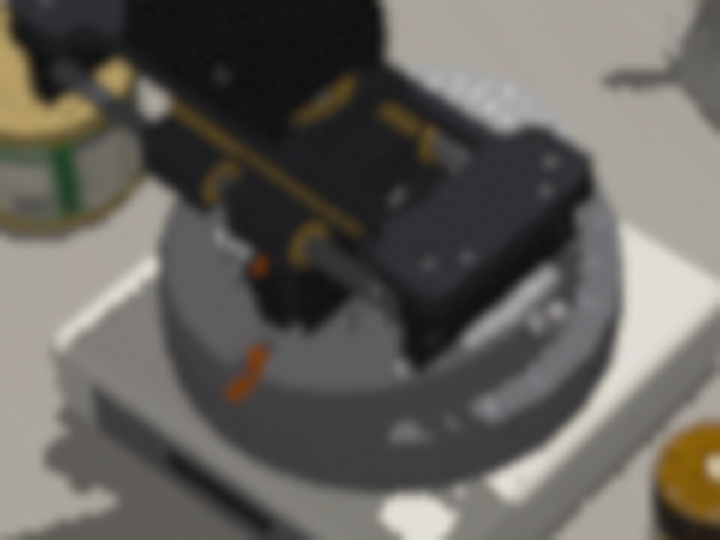

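step_arm(
  plan=[
    [[0,0,1,0,0],[0,0,2,0,0],[-2,0,2,0,0],[-6,0,2,0,0],[-10,0,4,0,0],[-12,5,9,0,0],[-12,9,14,0,0],[-12,11,17,0,0]],
  ],
)

```text
time_s: 6.7
tool_pos: [610.0, -225.0, 226.8]
tool_rot: [0.426, 0.564, -0.421, 0.569]
force: [1.3, 1.0, 1.4]
opening: 0.4
```

Run:
```python
from h import *
print(np.round(status.get_state()["tool_pos"]))
t=cams.snapshot("top");crop(t,300,280,160,120,5,"pics/t9.png");s=cams.snapshot("scene");crop(s,270,250,160,120,5,"pics/s9.png")
np.savez("/tmp/t9",**t);np.savez("/tmp/s9",**s)
```

```text
[ 610. -225.  227.]
```

View pics/t9.png

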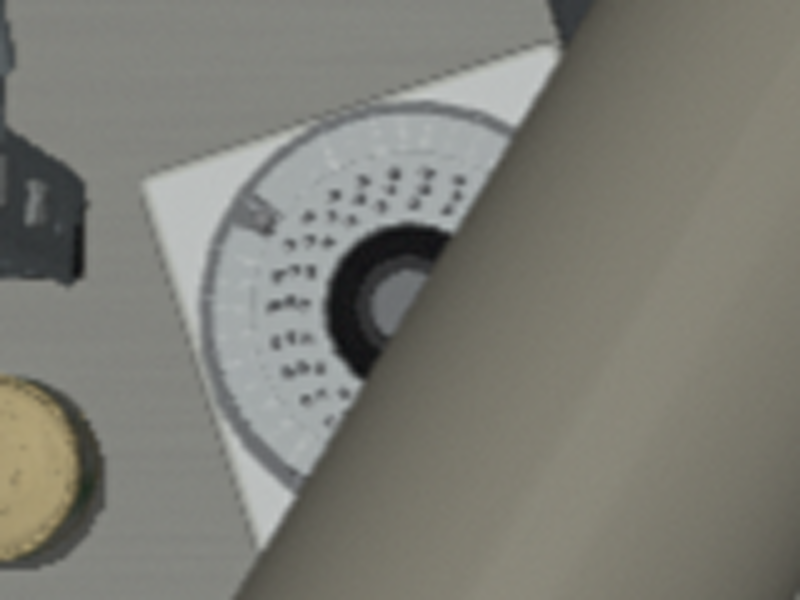

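View pics/s9.png

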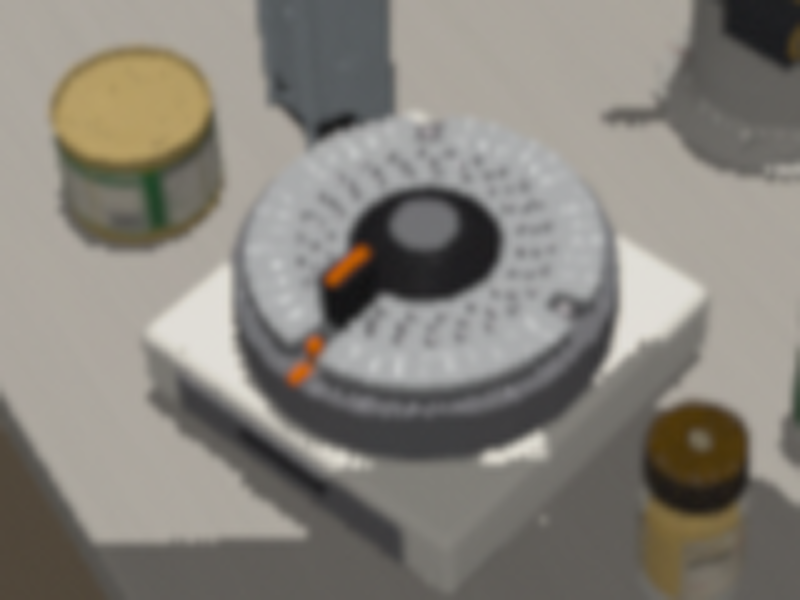

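```bash
cat > ht.py <<'E'
from h import *
def pts(d):
    v,u=np.mgrid[0:480,0:640];z=d["range_z"];M=d["world_to_cam"]
    c=np.stack([(u-d["cx"])/d["fx"]*z,-(v-d["cy"])/d["fy"]*z,-z],-1);P=((c-M[:3,3])@M[:3,:3])[z>0];return P
def rep(d):
    P=pts(d);q=P-[517,-77,0];r=np.hypot(q[:,0],q[:,1])
    hub=P[(r<15)&(P[:,2]<115)&(P[:,2]>90),2]
    m=(r>45)&(r<70)&(P[:,2]<100)&(P[:,2]>70);o=""
    if m.sum()>50:
        A=np.c_[q[m][:,:2],np.ones(m.sum())];k=np.linalg.lstsq(A,P[m,2],rcond=None)[0];o=np.round(k,3)
    print("hub",np.median(hub).round(2),len(hub),"plate fit",o)
    if len(hub): pass
E
python3 - <<'E'
from ht import *
for n in("t","t9","s","s9"):rep(dict(np.load(f"/tmp/{n}.npz")))
go((517,-77,150),-72);print(status.get_state()["joint_pos"])
E
```

```text
hub 104.41 198 plate fit [-1.0000e-03  5.0000e-03  9.1176e+01]
hub 98.24 93 plate fit [-8.0000e-03 -9.0000e-03  8.6252e+01]
hub 105.38 125 plate fit [1.3000e-02 3.7000e-02 9.1629e+01]
hub 99.92 116 plate fit [1.0000e-03 1.0000e-02 8.6908e+01]
[  7.1   -4.68 -17.19] spin -0.034 zang -73.9 [ 609.5 -228.9  221.9] [-1.8  0.2 -0.7] 0.3
[-0.29900785  0.48516359  0.83270331  1.42552958 -0.35470098  1.38408971
 -0.75055003]
```

step_arm(
  plan=[
    [[0,-1.3,-5,0,0],[0,-2.6,-10,0,0],[2,-4,-15,0,0],[5,-4.7,-17.2,0,0],[7.5,-4.7,-17.2,0,0],[8.5,-4.7,-17.2,0,0],[8.5,-4.7,-17.2,0,0]],
  ],
)

```text
time_s: 7.5
tool_pos: [516.3, -77.9, 135.4]
tool_rot: [0.424, 0.564, -0.427, 0.566]
force: [0.1, -0.0, -0.4]
opening: 0.1
```

```bash
python3 -c "
from h import *
go((517,-77,99),-72)"
```

```text
[ 3.64  0.1  -0.09] spin -0.035 zang -74.0 [516.3 -77.9 135.4] [ 0.1 -0.  -0.4] 0.1
```

Descend to about 2 mm above the hub, then press in small steps.

step_arm(
  plan=[
    [[2,0.1,-0.1,0,0],[3.2,0.1,-0.1,0,0],[3.4,0.1,-0.1,0,0],[3.5,0.1,-0.1,0,0],[3.6,0.1,-0.1,0,0],[3.7,0.1,-0.1,0,0]],
  ],
)

```text
time_s: 8.1
tool_pos: [517.5, -77.0, 99.1]
tool_rot: [0.424, 0.563, -0.427, 0.566]
force: [-1.3, 0.3, 6.2]
opening: 0.1
```

step_arm(
  plan=[
    [[0.15,0,0,0,0],[0.3,0,0,0,0],[0.45,0,0,0,0],[0.6,0,0,0,0]],
  ],
)

```text
time_s: 8.5
tool_pos: [517.8, -77.1, 93.8]
tool_rot: [0.424, 0.563, -0.427, 0.566]
force: [-2.4, 0.1, 5.4]
opening: 0.4
```

step_arm(
  plan=[
    [[0.1,0,0,0,0],[0.2,0,0,0,0],[0.3,0,0,0,0],[0.3,0,0,0,0]],
  ],
)

```text
time_s: 8.9
tool_pos: [517.8, -77.0, 93.3]
tool_rot: [0.425, 0.564, -0.426, 0.565]
force: [-16.3, 2.9, 36.0]
opening: 0.5
```

step_arm(
  plan=[
    [[-0.3,0,0,0,0],[-2,0,0,0,0],[-6,0,0,0,0],[-10,0,0,0,0],[-13,0,0,0,0],[-14,0,0,0,0]],
  ],
)

```text
time_s: 9.5
tool_pos: [519.0, -77.0, 236.6]
tool_rot: [0.426, 0.563, -0.425, 0.566]
force: [-0.3, 0.1, -0.1]
opening: 0.4
```

```bash
python3 -c "
from h import *
go((420,80,250))"
```

```text
[ -1.42  -5.2  -17.81] spin 0 zang -74.0 [519.  -77.  236.6] [-0.3  0.1 -0.1] 0.4
```

step_arm(
  plan=[
    [[-1,-4.7,-1.3,0,0],[-1.4,-9.5,-2.7,0,0],[-1.4,-9.5,-2.7,0,0],[-1.4,-8,-8,0,0],[-1.4,-6.5,-13,0,0],[-1.4,-5.2,-17.8,0,0],[-1.4,-5.2,-17.8,0,0],[-1.4,-5.2,-17.8,0,0]],
  ],
)

```text
time_s: 10.3
tool_pos: [419.6, 81.0, 249.1]
tool_rot: [0.425, 0.563, -0.425, 0.567]
force: [0.4, -1.1, -0.1]
opening: 0.5
```

Run:
```python
from ht import *
print(status.get_state()["tool_pos"],status.get_state()["qd"].round(3))
t=cams.snapshot("top");crop(t,300,270,200,150,4,"pics/t10.png");s=cams.snapshot("scene");crop(s,290,250,200,150,4,"pics/s10.png")
rep(t);rep(s)
```

```text
[419.5985555   81.0405511  249.09969752] [ 0.029 -0.02   0.056  0.001  0.02   0.006  0.019]
hub 92.87 179 plate fit [1.0000e-03 3.0000e-03 7.9963e+01]
hub 93.59 121 plate fit [-8.0000e-03  0.0000e+00  8.1451e+01]
```

View pics/t10.png

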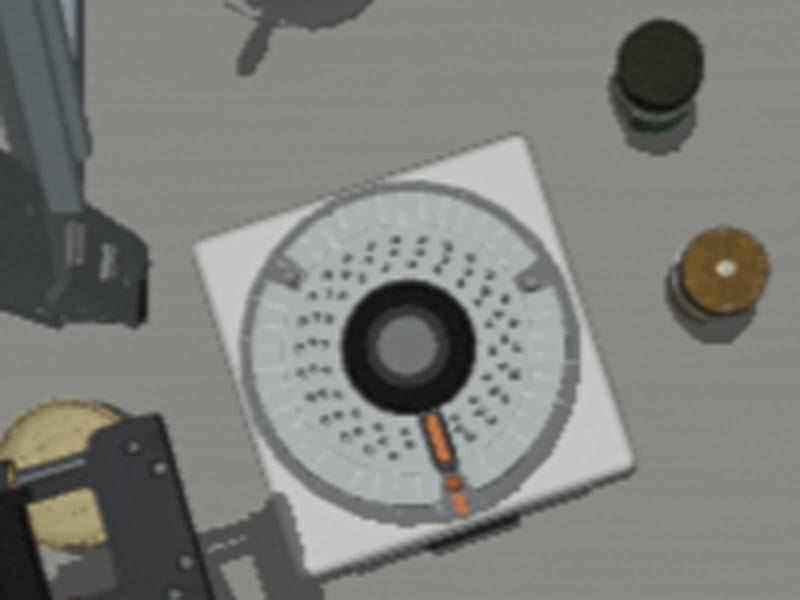

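View pics/s10.png

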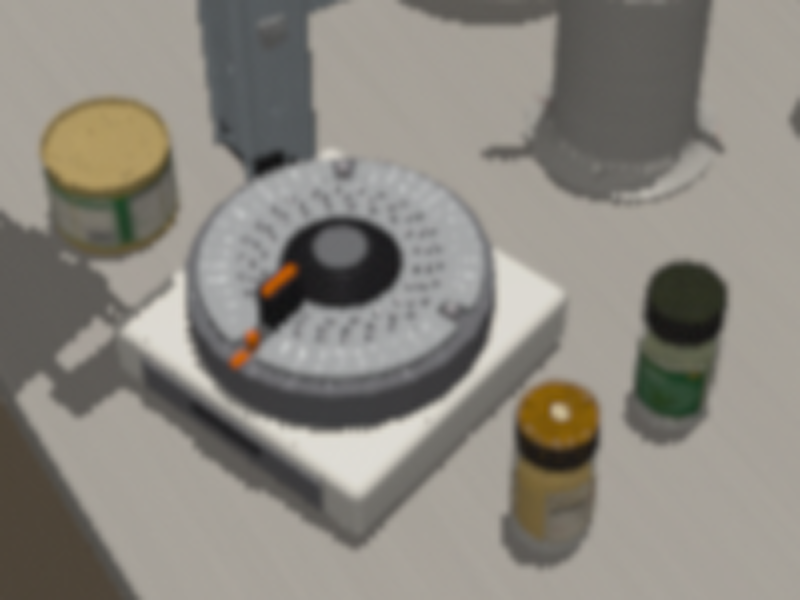

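step_arm(
  plan=[
    [[0,0,0,0,0],[0,0,0,0,0],[0,0,0,0,0]],
  ],
)

```text
time_s: 10.7
tool_pos: [420.1, 78.0, 249.5]
tool_rot: [0.427, 0.562, -0.426, 0.566]
force: [-0.3, 0.9, -0.1]
opening: 0.6
```

```bash
python3 -c "
from workcell import ticket,status
print(status.get_state()['qd'].round(3));print(ticket.close_job())"
```

```text
[-0.005  0.003 -0.008 -0.001 -0.003 -0.001 -0.003]
the job is handed in; nothing more can be done
None
```

The disc is seated fully home on the grater's rim, and the job was handed in at about 10.7 s. With the fingers shut, I pushed the tab clockwise about 35° until the disc dropped over the pins, then pressed the hub down.

- **Drop onto the pins:** depth put the hub at about 98–100 mm, down from about 105 mm. The push force also fell to nearly zero at that point.
- **Pressing home:** the sleeve gave way at about 6 N. I pressed on to the hard stop, where the wrist reading reached 36 N upward before I lifted off.
- **Final height and fit:** the hub reads 92.9 mm in the top view and 93.6 mm in the scene view, against 93 mm when fully home. The plate is level, all three pins sit in their notches, and the tab points at the orange pin.
- **Bystanders and arm:** by eye, both jars and the tin are where they started. The tin is partly hidden by the gripper in the last top view but shows fully in the scene view. The arm is clear at about 250 mm up and still.

Two things did not go as planned:
- The tool felt an upward force of 4–6 N during the last part of the push. I take it to be friction against the tab, and it vanished when the disc dropped.
- A sign slip took my first retreat to the far side, passing well above the white jar without touching anything.

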